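# Test the repair bench's emergency stop and restart the bench

### The job

Test the emergency stop of this repair bench with the fingertips alone: press the red mushroom head fully in so that it latches, then push it round by an ear, clockwise seen from above, until the latch lets go and the head springs back out. Then press the green start button fully in and let it come up again. Leave the blue button unpressed, and leave the loose tools and parts where they lie: nothing is to be picked up or shoved about.

Things in the scene. Friction and masses are not known exactly. Their poses are not given: they have to be found in the camera images.
- stop_box: yellow box of the emergency stop, 92 x 92 mm, 50 mm high, screwed to the bench; origin at the centre of its underside, z up. A red mushroom head 56 mm across stands on its centre over a black collar (48 mm across, 6 mm high)
- stop_top (a point): centre of the flat top of the red mushroom head, on its axis: 84 mm above the bench when out, about 77 mm when latched in. It moves and turns with the head. The flat top is 24 mm across; press here
- stop_ear (a point): middle (and half height) of one of the red head's two opposite ears, 36 mm from its axis, 11 mm below its top; turns with it. At rest this ear points along the box's -x, the other along +x. An ear is a straight radial bar, 14 mm wide, 14 mm high, ending 46 mm from the axis, with a white line on top. Latched, its underside is 9 mm above the box. The point's -x points outward
- stop_press (a joint): how far the red head is pressed in, m: 0 out, 0.010 at the bottom stop. A spring pushes it out (4 N at the start, 8 N at the bottom; with the latch a press takes up to about 13 N). Pressed to the bottom untwisted, it latches, and when let go stays in at about 0.007
- stop_head (a joint): twist of the red head, rad: 0 at rest, grows clockwise seen from above, stop at 0.9. A spring turns it back (0.04 N m at 0, 0.13 N m at 0.9). The latch lets go at about 0.45 to 0.6 and the head then springs up 7 mm; the twist returns to 0 when the ear is let go
- start_box: grey box of the start button, 64 x 64 mm, 40 mm high, screwed to the bench; origin at the centre of its underside
- start_button_top (a point): centre of the top of the green start button (32 mm across, in a black ring 48 mm across), 62 mm above the bench
- start_button (a joint): how far the green start button is pressed in, m: 0 up, 0.006 fully in (5 N); springs back
- lamp_box: a like grey box with a blue button, to be left alone; origin at the centre of its underside
- lamp_button (a joint): how far the blue button is pressed in, m: 0 up, 0.006 fully in; springs back
- board: a loose blue circuit board, 250 x 200 mm, up to 13 mm high, lying flat; origin at the centre of its underside
- flux_jar: a loose small amber jar, 40 mm across, 45 mm high, upright; origin at the centre of its underside
- solder_spool: a loose grey metal spool, 44 mm across, 38 mm high, upright; origin at the centre of its underside
- screwdriver: a loose orange screwdriver, 170 mm long, lying flat about along y, under 40 mm high
- tweezers: loose dark steel tweezers, 130 mm long, lying flat about along y, 9 mm high

How it is judged:
By the outcome, as a careful person would: the job done as asked, in the order asked, and still so for the second after the job is handed in, with the robot touching nothing.
It also fails if it takes over 48 s, if anything falls off the work surface, if the arm or the gripper's body presses on something with over 40 N, if the wrist force passes 120 N, or if a joint passes its speed limit or range.

### The arm

A 7-joint arm with a two-finger parallel gripper is mounted at the origin on the work surface. World frame = base frame: x ahead of the robot, y to its left, z up, the work surface at z = 0. Lengths are in m, angles in rad, forces in N, time in s.
With the tool pointing down it reaches from about 0.425 to 0.925 m from the base axis. Payload 6.8 kg.
Tool frame: the origin (TCP) lies on the front face of the gripper's body, between the roots of the fingers; the fingertips stand 73 mm ahead of it and the grasp point (between the pads) lies 54 mm ahead of it (bot.finger_overhang is the z of the fingertips in the tool frame, in m); z points along the fingers, y is the line along which they close (so a half turn about z gives the same grasp; the last joint's range is limited). The gripper opens to 85 mm and grips with 20 to 120 N. Pads are 22 mm wide; open, the fingers measure 114 mm over their backs; the gripper's body (76 mm by 85 mm) begins 54 mm behind the grasp point. The pads swing forward as they close: fully open they stand 13 mm farther back than shut.
Start: joints at [1.003, 0.477, 0.022, 1.555, -0.011, 1.109, -0.083], TCP at [0.3, -0.605, 0.304] pointing down, gripper open.
Joint ranges: [-2.96, 2.96], [-0.34, 2.1], [-1.41, 1.46], [0.24, 2.44], [-1.37, 4.51], [0.17, 1.92], [-2.96, 2.96]. Speed limits (rad/s): [2.39, 2.39, 3.14, 3.14, 3.14, 3.14, 3.14].

### API

Orientations are given as a unit quaternion [w, x, y, z].
In Python, from station import bot gives the robot as it stands.
- The arm moves only by the tool servo_tool, never from a script. Its argument "motion" is one flat list of numbers, 7 for each row, row after row: the shift along the tool's x, y, z as a fraction of full scale, then the turn, a rotation vector about the tool's x, y, z as a fraction of full scale, then the closure, from 0 (fully open) to 1 (shut). In form: [tx, ty, tz, ax, ay, az, gripper, tx, ty, tz, ax, ay, az, gripper, ...]. A call has 1 to 5 rows; each row shifts and turns the commanded pose from where the row before left it, along the tool's axes as they then stand; what a row does not reach is not made up. Full scale, the value 1, is 0.02 m for a shift and 0.15 rad for a turn. A row lasts 1/8 s, in which the tool goes at most 62.5 mm and 10.7 degrees, less where a joint would pass 70% of its speed; a pose out of reach is approached as far as the arm can. A call with a number of a shift or a turn outside -1 to 1 is refused whole. A call with a gripper value outside its range is refused whole. The fingers move at their own pace and stop on an object; "grip_force" is the grip in N (left out, the last holds). Time passes only in rows, so rows that do not move let the fingers close. It gives the time, the measured TCP pose, the force, the opening and the grip force at its end, in the units of the state.
- bot.get_obs(): the state, without advancing time (a new reading comes with each control period).
- bot.read_camera(name): name is "scene" or "top" or "wrist"; returns the picture (420x560x3 uint8, red, green, blue); there is no depth.
- bot.get_calibration(name): a dict with "mtx" (3x3 intrinsics, pixels), "k1" (the pictures are not rectified: a ray, as slopes to the right and down, at radius r is drawn at 1 + k1 r^2 times it, then the intrinsics apply), "rvec" (rotation vector, rad) and "tvec" (3), from world to camera coordinates, as OpenCV has them. Camera axes: x right, y down, z forward; pixel columns grow to the right and rows downward; lengths in m; the calibration is good to about 2 mm. A picture is of the moment at which its call begins: read the wrist's pose just before it. get_calibration takes no time and is no camera call; for the wrist camera it gives the pose at the moment of the call.
- bot.hand_in(): hands the job in; it is judged then, once.
Trained networks look in the newest picture that a camera, given by its name, has taken for a name from the list of things; names that differ only in an ending like _2 or _b are one class to them, and where a whole thing is asked for, a point or a joint stands for the part that bears it (a point fixed in the world has none). Each returns a list of dicts, best first, with "p" (0 to 1); they miss things now and then, are a little off and sometimes report something else, mostly with a low value. They report only what shows in the picture. A call takes as long as a camera call.
- bot.boxes_of(camera, name): "uv" ([column, row] in pixels, amid what is visible of it).
The state is a dict: "t": time; "q": joint angles; "joint_vel": joint speeds; "joint_torque": joint torques, N m; "eef_pos": TCP position; "tool_rot": TCP orientation; "contact_force": force on the tool from outside, world axes, zero at the start; "torque": the same for the moment, N m; "gripper_width": opening from 0.0 (shut) to 1.0 (fully open); "grasp_force": force on a finger pad.
Only numpy, scipy, OpenCV 4.12 (cv2) and the standard library are available. Lean on these libraries where they do the work, as an engineer would, in place of code of your own. Each camera call takes 0.05 s, during which the arm holds its last target. There are 200 camera calls.

## Working session

There is one attempt and no reset: what is moved stays moved. The work goes in short steps, Python scripts to look and compute and a tool call to move; the robot and the scene stay as the last step left them, time stands still between calls to the robot, and variables do not carry over. Pictures are saved under pics/ and viewed, at most 10 in all, crops included, and the job is handed in when it is done.

Besides the shell and the picture viewer there is one more tool, called after ">>>" by a JSON object that holds its "fn" and its "kwargs", one argument or row to a line. servo_tool: Moves the arm, as the interface text tells. Shift numbers are shares of 0.02 m and turn numbers shares of 0.15 rad, none past 1 either way. Its arguments: {"type":"object","properties":{"motion":{"type":"array","items":{"type":"number","minimum":-1,"maximum":1}},"grip_force":{"type":"number"}},"required":["motion"]}

```bash
mkdir -p pics; cat > h.py <<'E'
import numpy as np,cv2
from station import bot
from scipy.spatial.transform import Rotation as R
def ray(cal,uv):
    K=np.array(cal["mtx"]);k=cal["k1"]
    d=np.array([(uv[0]-K[0,2])/K[0,0],(uv[1]-K[1,2])/K[1,1]]);s=d.copy()
    for _ in range(20): s=d/(1+k*(s@s))
    M=cv2.Rodrigues(np.array(cal["rvec"],float))[0];t=np.array(cal["tvec"]).ravel()
    return -M.T@t, M.T@np.array([s[0],s[1],1])
def onz(cal,uv,z):
    o,d=ray(cal,uv); return o+d*(z-o[2])/d[2]
def proj(cal,P):
    K=np.array(cal["mtx"]);M=cv2.Rodrigues(np.array(cal["rvec"],float))[0]
    c=M@np.array(P)+np.array(cal["tvec"]).ravel();s=c[:2]/c[2];s=s*(1+cal["k1"]*(s@s))
    return K[:2,:2]@s+K[:2,2]
def save(cam,name):
    im=np.array(bot.read_camera(cam));cv2.imwrite("pics/"+name,im[:,:,::-1]);return im
E
python3 - <<'E'
from h import *
o=bot.get_obs();print(o["t"],o["eef_pos"],o["tool_rot"],o["gripper_width"])
print(R.from_quat(np.roll(o["tool_rot"],-1)).as_matrix().round(3))
for cam in("top","scene"):
    save(cam,cam+"0.png");cal=bot.get_calibration(cam)
    print(cam, ray(cal,[280,210])[0])
    for n,z in(("stop_top",.084),("stop_ear",.073),("start_button_top",.062),("start_box",.04),("lamp_button",.062),("flux_jar",.02),("solder_spool",.02),("screwdriver",.02),("board",.01),("tweezers",.005)):
        for r in bot.boxes_of(cam,n)[:2]: print(n,round(r["p"],2),np.round(r["uv"]),onz(cal,r["uv"],z).round(4)[:2])
E
```

```text
0.0 [ 0.29929684 -0.60450699  0.3028902 ] [-8.80683052e-04  9.73691578e-01  2.27868063e-01 -2.83828153e-04] 1.0006862082682444
[[ 0.896  0.444 -0.001]
 [ 0.444 -0.896  0.002]
 [-0.    -0.002 -1.   ]]
top [ 0.35663925 -0.11567833  1.21053999]
stop_top 0.81 [149. 207.] [0.5161 0.2468]
stop_ear 0.84 [156. 208.] [0.5123 0.2303]
start_button_top 0.5 [326. 182.] [ 0.5905 -0.2668]
start_box 0.67 [324. 182.] [ 0.5937 -0.2645]
lamp_button 0.62 [328. 182.] [ 0.5923 -0.2739]
lamp_button 0.55 [230. 178.] [0.6043 0.0153]
solder_spool 0.51 [281. 206.] [ 0.5265 -0.134 ]
screwdriver 0.57 [201. 251.] [0.3911 0.1056]
screwdriver 0.25 [232. 182.] [0.6003 0.0163]
board 0.93 [411. 195.] [ 0.5599 -0.5398]
board 0.71 [230. 184.] [0.5955 0.0225]
tweezers 0.7 [282. 267.] [ 0.3414 -0.136 ]
tweezers 0.69 [232. 183.] [0.5993 0.0179]
scene [ 1.07069745 -0.11912409  1.01361438]
stop_top 0.77 [433. 225.] [0.5208 0.2373]
stop_ear 0.65 [432. 222.] [0.5064 0.24  ]
start_button_top 0.59 [214. 254.] [ 0.5943 -0.2682]
start_button_top 0.31 [429. 227.] [0.514  0.2367]
start_box 0.69 [212. 265.] [ 0.6099 -0.2718]
lamp_button 0.56 [336. 262.] [0.608  0.0107]
flux_jar 0.76 [381. 236.] [0.5161 0.1289]
solder_spool 0.84 [274. 240.] [ 0.5312 -0.1325]
solder_spool 0.61 [212. 256.] [ 0.5776 -0.2784]
screwdriver 0.78 [362. 194.] [0.3919 0.0944]
board 0.66 [214. 256.] [ 0.573  -0.2752]
tweezers 0.68 [339. 260.] [0.5757 0.0245]
tweezers 0.49 [276. 184.] [ 0.3558 -0.1305]
```

View pics/top0.png

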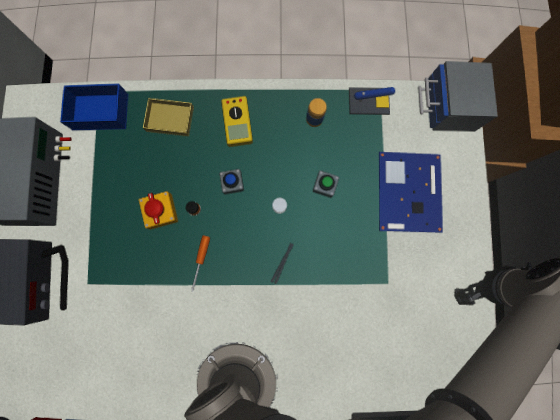

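View pics/scene0.png

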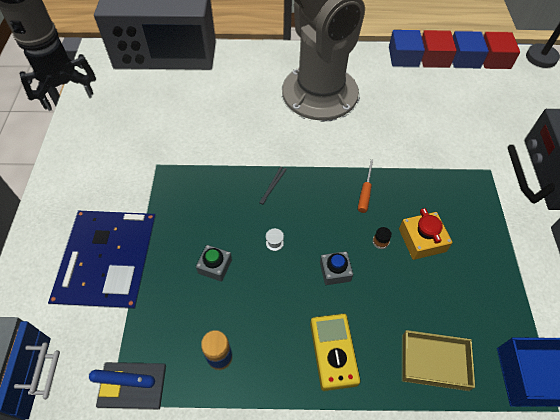

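The pictures show the stop box at about (154,208) in top, with its ears roughly along world x and the box turned about 13°. The green button is at (326,182) and the blue one at (231,180). The jar is at (193,208), just beside the stop box.

```bash
python3 - <<'E'
from h import *
o=bot.get_obs();p=np.array(o["eef_pos"]);T=R.from_quat(np.roll(o["tool_rot"],-1)).as_matrix()
cal=bot.get_calibration("wrist");c,d=ray(cal,[280,210]);print("cam in tool",T.T@(c-p),T.T@d,cal["mtx"],bot.finger_overhang)
for tgt in([.47,-.27,.30],[.515,.21,.25]): print(T.T@(np.array(tgt)-p)/.02)
# red/yellow segmentation
for cam,n in(("top","top0.png"),("scene","scene0.png")):
    im=cv2.imread("pics/"+n);cal=bot.get_calibration(cam);h=cv2.cvtColor(im,cv2.COLOR_BGR2HSV)
    x,y=(155,210) if cam=="top" else (428,234)
    y0,x0=y-30,x-35;s=h[y0:y+30,x0:x+35]
    red=((s[...,0]<8)|(s[...,0]>172))&(s[...,1]>120)&(s[...,2]>60)
    yel=(s[...,0]>15)&(s[...,0]<32)&(s[...,1]>120)
    v,u=np.nonzero(red);uv=[u.mean()+x0,v.mean()+y0];print(cam,"red",uv,len(u),onz(cal,uv,.073))
    v,u=np.nonzero(yel|red);P=np.array([onz(cal,[a+x0,b+y0],.05)[:2] for a,b in zip(u,v)],np.float32);print(cv2.minAreaRect(P))
E
```

```text
cam in tool [ 0.08215654 -0.00049066 -0.07036919] [-0.29991411 -0.00228715  0.95415567] [[319.70372934   0.         280.64279071]
 [  0.         319.70372934 216.08872298]
 [  0.           0.           1.        ]] 0.0726
[ 15.06840439 -11.22442925   0.19547742]
[ 27.73536475 -31.733285     2.69496762]
top red [np.float64(153.4140127388535), np.float64(207.79617834394904)] 314 [0.51409942 0.23771681 0.073     ]
((0.5139593482017517, 0.23290395736694336), (0.10327376425266266, 0.10012966394424438), 14.779135704040527)
scene red [np.float64(429.6), np.float64(224.8559139784946)] 465 [0.5134857 0.234116  0.073    ]
((0.518726646900177, 0.22483468055725098), (0.1242411658167839, 0.10937163233757019), 15.11601448059082)
```

>>> {"fn": "servo_tool", "kwargs": {
  "motion": [0.98,-0.85,0,0,0,0,1,0.98,-0.85,0,0,0,0,1,0.98,-0.85,0,0,0,0,1,0.98,-0.85,0,0,0,0,1,0.98,-0.85,0,0,0,0,1]
}}

```text
t: 1.72
eef_pos: [0.35, -0.4845, 0.304]
tool_rot: [0.0, 0.974, 0.228, 0.0]
contact_force: [0.7, -0.2, -0.1]
gripper_width: 0.003
grasp_force: 0.0
```

>>> {"fn": "servo_tool", "kwargs": {
  "motion": [0.98,-0.85,0,0,0,0,1,0.98,-0.85,0,0,0,0,1,0.98,-0.85,0,0,0,0,1,0.98,-0.85,0,0,0,0,1,0.98,-0.85,0,0,0,0,1]
}}

```text
t: 2.35
eef_pos: [0.4001, -0.3648, 0.3041]
tool_rot: [0.0, 0.974, 0.228, 0.0]
contact_force: [0.6, -0.6, 0.9]
gripper_width: -0.004
grasp_force: 0.0
```

>>> {"fn": "servo_tool", "kwargs": {
  "motion": [0.98,-0.85,0,0,0,0,1,0.98,-0.85,0,0,0,0,1,0.98,-0.85,0,0,0,0,1,0.98,-0.85,0,0,0,0,1,0.98,-0.85,0,0,0,0,1]
}}

```text
t: 2.98
eef_pos: [0.4502, -0.2452, 0.3041]
tool_rot: [0.0, 0.974, 0.228, 0.0]
contact_force: [-0.5, 0.5, -0.1]
gripper_width: -0.001
grasp_force: 0.0
```

>>> {"fn": "servo_tool", "kwargs": {
  "motion": [0.98,-0.85,0,0,0,0,1,0.98,-0.85,0,0,0,0,1,0.44,-0.98,0.09,0,0,0,1,0.44,-0.98,0.09,0,0,0,1,0.44,-0.98,0.09,0,0,0,1]
}}

```text
t: 3.6
eef_pos: [0.4675, -0.133, 0.2986]
tool_rot: [0.0, 0.974, 0.228, 0.0]
contact_force: [0.1, -0.1, -0.5]
gripper_width: 0.001
grasp_force: 0.0
```

>>> {"fn": "servo_tool", "kwargs": {
  "motion": [0.44,-0.98,0.09,0,0,0,1,0.44,-0.98,0.09,0,0,0,1,0.44,-0.98,0.09,0,0,0,1,0.44,-0.98,0.09,0,0,0,1,0.44,-0.98,0.09,0,0,0,1]
}}

```text
t: 4.22
eef_pos: [0.4634, -0.0256, 0.2897]
tool_rot: [0.0, 0.974, 0.228, 0.0]
contact_force: [0.3, -0.3, 0.4]
gripper_width: -0.003
grasp_force: 0.0
```

>>> {"fn": "servo_tool", "kwargs": {
  "motion": [0.44,-0.98,0.09,0,0,0,1,0.44,-0.98,0.09,0,0,0,1,0.44,-0.98,0.09,0,0,0,1,0.44,-0.98,0.09,0,0,0,1,0.44,-0.98,0.09,0,0,0,1]
}}

```text
t: 4.85
eef_pos: [0.4594, 0.0817, 0.2807]
tool_rot: [0.0, 0.974, 0.228, 0.0]
contact_force: [-0.1, -0.4, -0.1]
gripper_width: -0.004
grasp_force: 0.0
```

>>> {"fn": "servo_tool", "kwargs": {
  "motion": [0.44,-0.98,0.09,0,0,0,1,0.44,-0.98,0.09,0,0,0,1,0.44,-0.98,0.09,0,0,0,1,0.44,-0.98,0.09,0,0,0,1,0.44,-0.98,0.09,0,0,0,1]
}}

```text
t: 5.48
eef_pos: [0.4553, 0.189, 0.2716]
tool_rot: [0.0, 0.974, 0.228, 0.0]
contact_force: [0.5, 0.3, 0.1]
gripper_width: 0.001
grasp_force: 0.0
```

>>> {"fn": "servo_tool", "kwargs": {
  "motion": [0.44,-0.98,0.09,0,0,0,1,0,0,0,0,0,0.67,1,0,0,0,0,0,0.67,1,0,0,0,0,0,0,1]
}}

```text
t: 5.98
eef_pos: [0.4545, 0.2099, 0.2698]
tool_rot: [0.0, 0.992, 0.129, 0.0]
contact_force: [-0.4, 0.9, -0.1]
gripper_width: 0.0
grasp_force: 0.0
```

```bash
cat > look.py <<'E'
from h import *
import sys
def look(name):
    o=bot.get_obs();cal=bot.get_calibration("wrist");save("wrist",name);return o,cal
E
python3 - <<'E'
from look import *
o,cal=look("w1.png");print(o["eef_pos"],o["tool_rot"])
for n,z in(("stop_top",.084),("stop_ear",.073),("stop_box",.05),("flux_jar",.045)):
    for r in bot.boxes_of("wrist",n)[:2]: print(n,round(r["p"],2),np.round(r["uv"]),onz(cal,r["uv"],z).round(4)[:2])
im=cv2.imread("pics/w1.png");h=cv2.cvtColor(im,cv2.COLOR_BGR2HSV)
red=((h[...,0]<8)|(h[...,0]>172))&(h[...,1]>120)&(h[...,2]>60)
n,l,st,ce=cv2.connectedComponentsWithStats(red.astype(np.uint8));i=1+st[1:,4].argmax();print(st[i],ce[i],onz(cal,ce[i],.073))
E
```

```text
[0.45453254 0.20990509 0.26981475] [4.66708726e-05 9.91579589e-01 1.29498634e-01 1.43958908e-04]
stop_top 0.76 [269. 130.] [0.5162 0.2364]
stop_ear 0.74 [268. 134.] [0.5128 0.2363]
stop_box 0.67 [270. 127.] [0.5169 0.237 ]
flux_jar 0.61 [374. 151.] [0.5207 0.1404]
[ 235   70   68  119 4437] [268.08181204 129.85508226] [0.51559378 0.23735068 0.073     ]
```

View pics/w1.png

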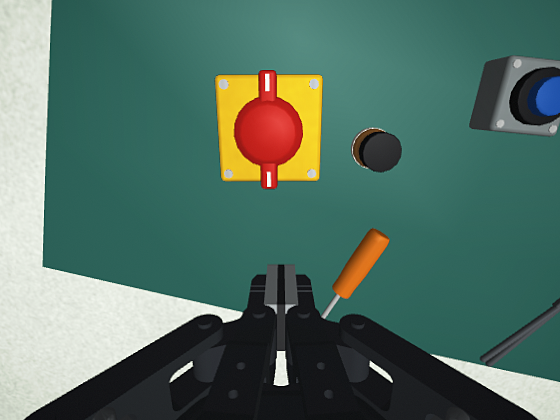

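The head is at (268,130), with ears at (268,75) and (269,182), lined up with the tool's x to within a degree. The jar is to the right, at (378,150).

```bash
python3 - <<'E'
from h import *
cal=bot.get_calibration("wrist")
P=np.array([onz(cal,p,.05)[:2] for p in([217,76],[321,75],[322,181],[221,181])]);print(P,P.mean(0),np.linalg.norm(P-np.roll(P,1,0),axis=1))
a,b=[onz(cal,p,.080)[:2] for p in([267.5,72],[269,175])];print(a,b,(a+b)/2)
a,b=[onz(cal,p,.080)[:2] for p in([267,86],[268.5,176])];print(a,b,(a+b)/2,np.degrees(np.arctan2(*(a-b)[::-1])))
for c in((.514,.237),(.516,.237)):print(proj(cal,[*c,.084]))
E
```

```text
[[0.5453628  0.28981598]
 [0.56851169 0.20594927]
 [0.48251078 0.17837141]
 [0.45843964 0.26850779]] [0.51370623 0.23566111] [0.08949679 0.08700285 0.09031442 0.09329516]
[0.55655993 0.24781784] [0.48134077 0.22748532] [0.51895035 0.23765158]
[0.5470056  0.24578551] [0.48042692 0.22767755] [0.51371626 0.23673153] 15.215171318112311
[267.33350228 132.79674562]
[267.96613392 130.2339239 ]
```

>>> {"fn": "servo_tool", "kwargs": {
  "motion": [0.81,-0.13,0.6,0,0,0,1,0.81,-0.13,0.8,0,0,0,1,0.81,-0.13,1,0,0,0,1,0.81,-0.13,1,0,0,0,1,0,0,1,0,0,0,1]
}}

```text
t: 6.85
eef_pos: [0.5156, 0.2369, 0.181]
tool_rot: [-0.0, 0.992, 0.129, 0.0]
contact_force: [0.1, -1.2, 0.1]
gripper_width: 0.001
grasp_force: 0.0
```

>>> {"fn": "servo_tool", "kwargs": {
  "motion": [0,0,0.6,0,0,0,1,0,0,0,0,0,0,1]
}}

```text
t: 7.1
eef_pos: [0.514, 0.2361, 0.169]
tool_rot: [0.0, 0.992, 0.129, -0.001]
contact_force: [0.1, -0.3, 0.9]
gripper_width: -0.0
grasp_force: 0.0
```

```bash
python3 - <<'E'
from look import *
o,cal=look("w2.png");print(o["eef_pos"],o["contact_force"])
E
```

```text
[0.51397668 0.23614555 0.16899562] [ 0.07843437 -0.27256851  0.88787159]
```

View pics/w2.png

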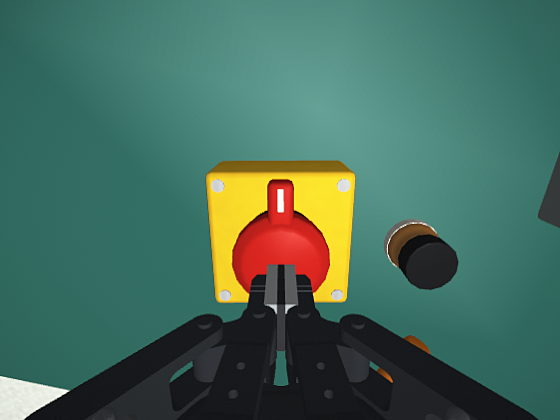

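The head sits centred under the fingertips: its ear at column 280 matches the tool's centre line.

>>> {"fn": "servo_tool", "kwargs": {
  "motion": [0,0,0.5,0,0,0,1,0,0,0.3,0,0,0,1,0,0,0.2,0,0,0,1,0,0,0.1,0,0,0,1]
}}

```text
t: 7.65
eef_pos: [0.5151, 0.2371, 0.1486]
tool_rot: [-0.0, 0.992, 0.129, 0.001]
contact_force: [0.4, 1.4, 7.0]
gripper_width: 0.004
grasp_force: 3.2
```

>>> {"fn": "servo_tool", "kwargs": {
  "motion": [0,0,0.05,0,0,0,1,0,0,0.05,0,0,0,1]
}}

```text
t: 7.9
eef_pos: [0.5151, 0.2371, 0.1467]
tool_rot: [-0.0, 0.992, 0.129, 0.001]
contact_force: [-0.3, 0.3, 8.6]
gripper_width: 0.001
grasp_force: 4.5
```

>>> {"fn": "servo_tool", "kwargs": {
  "motion": [0,0,0.07,0,0,0,1,0,0,0.05,0,0,0,1]
}}

```text
t: 8.15
eef_pos: [0.5153, 0.2374, 0.1463]
tool_rot: [-0.0, 0.992, 0.129, 0.001]
contact_force: [-8.5, -4.0, 33.2]
gripper_width: 0.0
grasp_force: 16.2
```

>>> {"fn": "servo_tool", "kwargs": {
  "motion": [0,0,-0.2,0,0,0,1,0,0,-0.2,0,0,0,1,0,0,0,0,0,0,1]
}}

```text
t: 8.52
eef_pos: [0.5145, 0.2364, 0.1513]
tool_rot: [0.0, 0.992, 0.129, 0.0]
contact_force: [0.1, -0.2, 0.3]
gripper_width: -0.001
grasp_force: 0.0
```

>>> {"fn": "servo_tool", "kwargs": {
  "motion": [0,0,-0.8,0,0,0,1,-0.7,0.47,0,0,0,0,1,-0.7,0.47,0,0,0,0,1,-0.7,0.46,0,0,0,0,1,0,0,0.7,0,0,0,1]
}}

```text
t: 9.15
eef_pos: [0.4806, 0.1972, 0.1534]
tool_rot: [0.0, 0.992, 0.128, 0.0]
contact_force: [0.7, 0.1, -0.5]
gripper_width: -0.0
grasp_force: 0.0
```

>>> {"fn": "servo_tool", "kwargs": {
  "motion": [0,0,0.7,0,0,0,1,0,0,0.33,0,0,0,1,0,0,0,0,0,0,1]
}}

```text
t: 9.52
eef_pos: [0.4808, 0.199, 0.1317]
tool_rot: [0.0, 0.992, 0.129, -0.001]
contact_force: [0.3, -0.2, -0.2]
gripper_width: 0.006
grasp_force: 0.0
```

```bash
python3 - <<'E'
from look import *
o,cal=look("w3.png");print(o["eef_pos"],o["contact_force"])
E
```

```text
[0.48077818 0.19896239 0.13172482] [ 0.34637678 -0.15509008 -0.2372475 ]
```

View pics/w3.png

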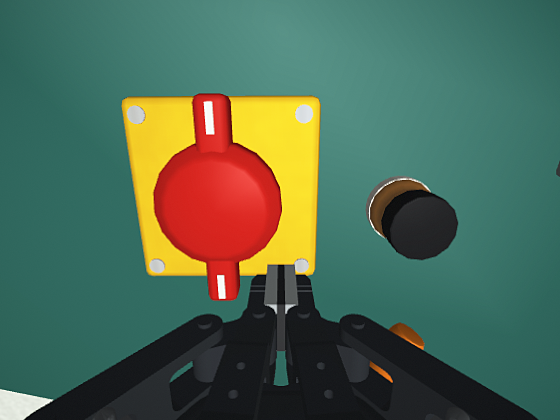

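The fingertips stand beside the near ear (ear edge at column 239, finger at 250), about 6 mm away from it and clear of the head. Next I push it round on the arc.

>>> {"fn": "servo_tool", "kwargs": {
  "motion": [0,-0.3,0,0,0,0,1,-0.077,-0.161,0,0,0,0.5,1,-0.077,-0.161,0,0,0,0.5,1,-0.077,-0.161,0,0,0,0.5,1,-0.077,-0.161,0,0,0,0.5,1]
}}

```text
t: 10.2
eef_pos: [0.472, 0.2162, 0.1331]
tool_rot: [0.0, 1.0, -0.022, 0.001]
contact_force: [1.4, -1.8, -1.1]
gripper_width: 0.003
grasp_force: 1.0
```

```bash
python3 - <<'E'
from look import *
o,cal=look("w4.png");print(o["eef_pos"],o["contact_force"],o["torque"])
E
```

```text
[0.47196633 0.21624387 0.13309499] [ 1.36185592 -1.79007025 -1.14212785] [-0.49591588 -0.31015093  0.00778086]
```

View pics/w4.png

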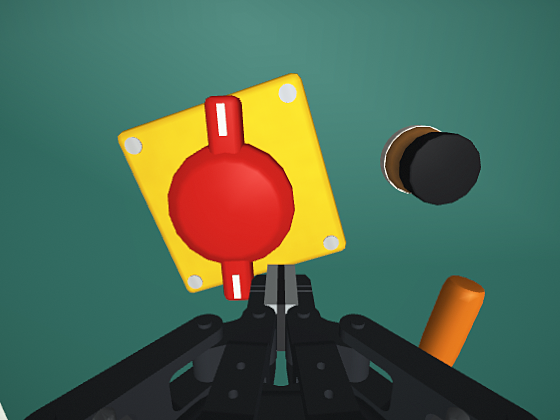

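The ear is turning with the fingertips: the box appears rotated about 17° while the ear stays aligned with the tool. I'll continue.

>>> {"fn": "servo_tool", "kwargs": {
  "motion": [-0.077,-0.161,0,0,0,0.5,1,-0.077,-0.161,0,0,0,0.5,1,-0.077,-0.161,0,0,0,0.5,1,-0.077,-0.161,0,0,0,0.5,1,-0.077,-0.161,0,0,0,0.5,1]
}}

```text
t: 10.88
eef_pos: [0.4671, 0.2332, 0.1329]
tool_rot: [0.0, 0.978, -0.207, 0.0]
contact_force: [-0.1, -2.8, 1.4]
gripper_width: 0.0
grasp_force: 1.1
```

```bash
python3 - <<'E'
from look import *
o,cal=look("w5.png");print(o["eef_pos"],o["contact_force"],o["torque"])
E
```

```text
[0.46710106 0.23320583 0.13292118] [-0.14166624 -2.84786015  1.38294159] [-0.52548731 -0.06927921 -0.02002919]
```

View pics/w5.png

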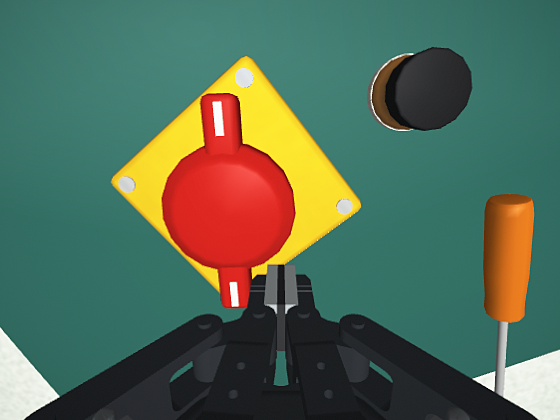

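The head looks bigger (133 px against 126), which means it sprang up. I'll add a little margin, then swing back and lift.

>>> {"fn": "servo_tool", "kwargs": {
  "motion": [-0.077,-0.161,0,0,0,0.5,1,0.17,0.33,0,0,0,-1,1,0.17,0.33,0,0,0,-1,1,0.17,0.33,0,0,0,-1,1,0.17,0.33,0,0,0,-1,1]
}}

```text
t: 11.55
eef_pos: [0.4734, 0.2084, 0.1331]
tool_rot: [-0.0, 0.998, 0.058, 0.0]
contact_force: [0.8, -0.4, -0.3]
gripper_width: 0.003
grasp_force: 0.3
```

>>> {"fn": "servo_tool", "kwargs": {
  "motion": [0.17,0.4,0,0,0,-1,1,0,0.5,0,0,0,0,1,0,0.2,-0.6,0,0,0,1,0,0,-1,0,0,0,1,0,0,-1,0,0,0,1]
}}

```text
t: 12.18
eef_pos: [0.4808, 0.1876, 0.1861]
tool_rot: [-0.0, 0.992, 0.128, 0.0]
contact_force: [0.4, -0.3, 0.6]
gripper_width: 0.002
grasp_force: 0.0
```

>>> {"fn": "servo_tool", "kwargs": {
  "motion": [-0.8,-0.4,-1,0,0,0,1,-0.8,-0.8,-1,0,0,0,1,0,0,-1,0,0,0,1,0,0,-1,0,0,0,1,0,0,0,0,0,0,1]
}}

```text
t: 12.8
eef_pos: [0.4443, 0.2031, 0.2668]
tool_rot: [-0.001, 0.992, 0.129, 0.002]
contact_force: [0.0, -0.1, -0.7]
gripper_width: -0.003
grasp_force: 0.0
```

```bash
python3 - <<'E'
from look import *
o,cal=look("w6.png");print(o["t"],o["eef_pos"],o["tool_rot"],o["contact_force"])
im=cv2.imread("pics/w6.png");h=cv2.cvtColor(im,cv2.COLOR_BGR2HSV)
red=((h[...,0]<8)|(h[...,0]>172))&(h[...,1]>120)&(h[...,2]>60)
v,u=np.nonzero(red);print(u.min(),u.max(),v.min(),v.max(),u.max()-u.min())
def width(zt):
    y=[.2568,-.9665];c=np.array([.5145,.2365]);z=zt-.014
    return [proj(cal,[*(c+s*.028*np.array(y)),z]).round(1) for s in(-1,1)]
print(width(.084),width(.077))
T=R.from_quat(np.roll(o["tool_rot"],-1)).as_matrix();print(T.T@(np.array([.53,-.25,.22])-o["eef_pos"])/.02)
E
```

```text
12.8 [0.44434942 0.20311681 0.26678298] [-6.07984735e-04  9.91679637e-01  1.28713442e-01  1.99440527e-03] [ 0.00540154 -0.06183167 -0.71591623]
228 297 54 176 69
[array([228.8, 117.6]), array([298.7, 117.5])] [array([230.1, 117.4]), array([298.3, 117.3])]
[-1.65266383 23.00003407  2.31644719]
```

View pics/w6.png

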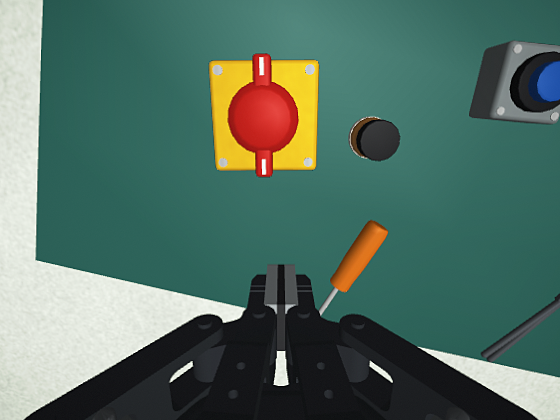

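The head is back out and untwisted, with its ears at columns 262–264 as at the start. The jar and screwdriver haven't moved. On to the green button.

>>> {"fn": "servo_tool", "kwargs": {
  "motion": [-0.07,0.98,0.09,0,0,0,1,-0.07,0.98,0.09,0,0,0,1,-0.07,0.98,0.09,0,0,0,1,-0.07,0.98,0.09,0,0,0,1,-0.07,0.98,0.09,0,0,0,1]
}}

```text
t: 13.48
eef_pos: [0.4616, 0.1051, 0.2548]
tool_rot: [0.0, 0.992, 0.129, -0.001]
contact_force: [0.0, -0.1, 0.0]
gripper_width: 0.001
grasp_force: 0.0
```

>>> {"fn": "servo_tool", "kwargs": {
  "motion": [-0.07,0.98,0.09,0,0,0,1,-0.07,0.98,0.09,0,0,0,1,-0.07,0.98,0.09,0,0,0,1,-0.07,0.98,0.09,0,0,0,1,-0.07,0.98,0.09,0,0,0,1]
}}

```text
t: 14.1
eef_pos: [0.4799, 0.0086, 0.2458]
tool_rot: [-0.0, 0.992, 0.129, -0.001]
contact_force: [0.4, -0.3, -0.1]
gripper_width: -0.003
grasp_force: 0.0
```

>>> {"fn": "servo_tool", "kwargs": {
  "motion": [-0.07,0.98,0.09,0,0,0,1,-0.07,0.98,0.09,0,0,0,1,-0.07,0.98,0.09,0,0,0,1,-0.07,0.98,0.09,0,0,0,1,-0.07,0.98,0.09,0,0,0,1]
}}

```text
t: 14.72
eef_pos: [0.4983, -0.0878, 0.2368]
tool_rot: [-0.0, 0.992, 0.129, -0.001]
contact_force: [0.3, -0.1, 0.5]
gripper_width: -0.0
grasp_force: 0.0
```

>>> {"fn": "servo_tool", "kwargs": {
  "motion": [-0.07,0.98,0.09,0,0,0,1,-0.07,0.98,0.09,0,0,0,1,-0.07,0.98,0.09,0,0,0,1,-0.07,0.98,0.09,0,0,0,1,-0.07,0.98,0.09,0,0,0,1]
}}

```text
t: 15.35
eef_pos: [0.5173, -0.1851, 0.2285]
tool_rot: [-0.0, 0.992, 0.129, -0.0]
contact_force: [0.4, 1.0, -0.3]
gripper_width: -0.0
grasp_force: 0.0
```

>>> {"fn": "servo_tool", "kwargs": {
  "motion": [-0.07,0.98,0.09,0,0,0,1,-0.07,0.98,0.09,0,0,0,1,-0.07,0.98,0.09,0,0,0,1,-0.07,0.98,0.09,0,0,0,1,0,0,0,0,0,0,1]
}}

```text
t: 15.98
eef_pos: [0.5315, -0.2631, 0.2212]
tool_rot: [0.0, 0.992, 0.128, -0.0]
contact_force: [0.2, 0.5, 0.7]
gripper_width: -0.001
grasp_force: 0.0
```

```bash
python3 - <<'E'
from look import *
o,cal=look("w7.png");print(o["t"],o["eef_pos"])
T=R.from_quat(np.roll(o["tool_rot"],-1)).as_matrix()
for n,z in(("start_button_top",.062),):
    for r in bot.boxes_of("wrist",n)[:2]: print(n,round(r["p"],2),np.round(r["uv"]),onz(cal,r["uv"],z).round(4)[:2])
h=cv2.cvtColor(cv2.imread("pics/w7.png"),cv2.COLOR_BGR2HSV)
g=((h[...,0]>45)&(h[...,0]<75)&(h[...,1]>130)&(h[...,2]>60)).astype(np.uint8)
n,l,st,ce=cv2.connectedComponentsWithStats(g);i=1+st[1:,4].argmax();P=onz(cal,ce[i],.061);print(st[i],ce[i],P)
P[2]=.08+.0726;print(T.T@(P-o["eef_pos"])/.02)
E
```

```text
15.975 [ 0.53150186 -0.2631143   0.22116943]
start_button_top 0.77 [315. 140.] [ 0.5967 -0.2703]
[ 292  121   44   45 1551] [313.50676983 143.1592521 ] [ 0.59440588 -0.27006447  0.061     ]
[2.95640953 1.13123697 3.42744992]
```

View pics/w7.png

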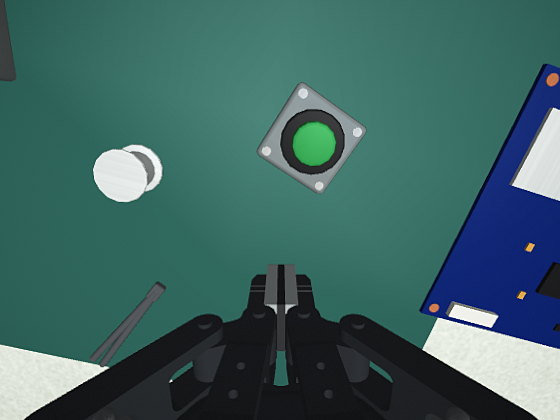

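The green button is at (313,143), in the open.

>>> {"fn": "servo_tool", "kwargs": {
  "motion": [0.98,0.38,0.9,0,0,0,1,0.98,0.38,1,0,0,0,1,0.98,0.37,1,0,0,0,1,0,0,0.5,0,0,0,1,0,0,0.5,0,0,0,1]
}}

```text
t: 16.7
eef_pos: [0.5939, -0.2672, 0.1432]
tool_rot: [-0.0, 0.992, 0.129, -0.0]
contact_force: [0.4, -0.6, -0.1]
gripper_width: -0.001
grasp_force: 0.0
```

>>> {"fn": "servo_tool", "kwargs": {
  "motion": [0,0,0.3,0,0,0,1,0,0,0.25,0,0,0,1,0,0,0.15,0,0,0,1]
}}

```text
t: 17.08
eef_pos: [0.5939, -0.2679, 0.1298]
tool_rot: [-0.0, 0.992, 0.129, -0.0]
contact_force: [-3.9, 0.2, 4.7]
gripper_width: 0.002
grasp_force: 2.1
```

>>> {"fn": "servo_tool", "kwargs": {
  "motion": [0,0,0.08,0,0,0,1,0,0,0.07,0,0,0,1,0,0,0,0,0,0,1]
}}

```text
t: 17.45
eef_pos: [0.594, -0.268, 0.1285]
tool_rot: [0.0, 0.992, 0.129, -0.0]
contact_force: [-8.4, 1.7, 16.5]
gripper_width: -0.003
grasp_force: 8.4
```

The button is bottomed out. I'll lift clear and check.

>>> {"fn": "servo_tool", "kwargs": {
  "motion": [0,0,-0.5,0,0,0,1,0,0,-1,0,0,0,1,0,0,-1,0,0,0,1,-0.9,0,-1,0,0,0,1,-0.9,0,-1,0,0,0,1]
}}

```text
t: 18.08
eef_pos: [0.5596, -0.2771, 0.2184]
tool_rot: [0.0, 0.992, 0.129, 0.001]
contact_force: [0.3, 0.1, 0.0]
gripper_width: 0.0
grasp_force: 0.0
```

>>> {"fn": "servo_tool", "kwargs": {
  "motion": [-0.9,0,-0.6,0,0,0,1,0,0,0,0,0,0,1,0,0,0,0,0,0,1]
}}

```text
t: 18.45
eef_pos: [0.5424, -0.2813, 0.2282]
tool_rot: [-0.0, 0.992, 0.129, 0.0]
contact_force: [0.1, 0.7, -0.0]
gripper_width: -0.002
grasp_force: 0.0
```

```bash
python3 - <<'E'
from look import *
a=cv2.imread("pics/scene0.png")
save("scene","scene9.png");save("wrist","w8.png");b=cv2.imread("pics/scene9.png")
f=lambda i:cv2.resize(i[195:270,380:480],None,fx=4,fy=4,interpolation=cv2.INTER_NEAREST)
w=cv2.resize(cv2.imread("pics/w8.png"),(400,300))
cv2.imwrite("pics/c.png",np.vstack([np.hstack([f(a),f(b)]),np.hstack([w,cv2.resize(b,(400,300))])]))
d=cv2.absdiff(a,b)[195:270,380:480].max(2);print((d>40).sum(),bot.get_obs()["contact_force"])
E
```

```text
0 [-0.33528955  0.3577627  -0.07235944]
```

View pics/c.png

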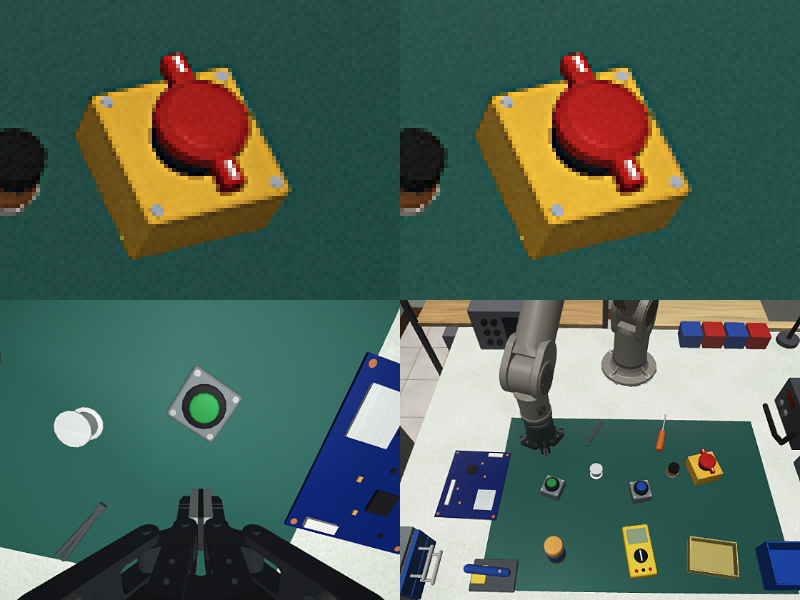

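The stop head looks the same as at the start, pixel for pixel. The green button is up and nothing else has moved.

```bash
python3 -c "
from station import bot
print(bot.hand_in())"
```

```text
the job is handed in; nothing more can be done
None
```

The job is handed in at about 18.5 s: the stop latched, was released clockwise by its ear and sprang back out; the start button was then pressed fully in and came up, with the blue button and loose parts left alone.

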